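# Load a slide tray under a spring flap

## Task

Press the bar at the side of the dock with one fingertip so that its spring flap stands open, and while you hold it there push the slide tray with the other fingertip along the dock, under the flap, fully home against the back stop. Only when the tray is home let go of the bar, so that the flap closes down onto the tray, and move clear. Push only: do not lift, carry or tip the tray, and leave the small things around the dock where they are.

Things in the scene. Friction and masses are not known exactly. Their poses are not given: they have to be found in the camera images.
- dock: slide tray dock, grey base, aluminium channel, fixed to the bench. Origin: underside, on the channel's centre line. x: loading direction, away from the robot; y: left, towards the press bar; z: up. Channel floor 8 mm above the bench, from x -122 to +70 mm, open towards the robot, between side rails at y -43 and +43 mm (tops 28 mm above the bench)
- tray: white open slide tray lying in the channel with 3 mm play each side: 90 mm along x, 80 mm along y, end walls 26 mm high (tops 34 mm above the bench), side walls 21 mm, about 0.15 kg. Origin: centre of the underside; axes nearly as the dock's. Starts 15 to 45 mm short of the flap. Home: origin at x = +25 mm of the dock; 40 mm of it still show in front of the flap
- flap (a joint): angle of the steel flap and its press bar, one rigid piece: 0 closed, grows as the bar goes down and the flap's far (right) edge rises, stop at 0.5 rad. The tray passes from 0.2 rad up. A spring closes it; the bar needs about 4 to 6 N to move and 8 to 15 N well down. Closed on the home tray it rests at about 0.1 rad
- press_bar (a point): middle of the bar's top face: ribbed steel strip left of the channel, 118 mm along dock x (-123 to -5), 38 mm wide (dock y +59 to +97); closed its top is level, 32 mm above the bench. Pressed at y about +80 to 20-24 mm above the bench it has turned about 0.4 rad; a fingertip can slide along it. A second fingertip at that height in the channel meets the tray's near end wall
- apron (a point): middle of the flap's front apron, at dock x +20 mm. Closed, it hangs across the channel too low for the tray and blocks it. The flap covers the channel from dock x +20 to +62 mm, top 45 mm above the bench when closed, its hinge axis along dock x at y +52, 44 mm above the bench, between two 50 mm high posts
- back_stop (a point): middle of the back stop's face, at dock x +70 mm, 19 mm above the bench: the tray's far end wall ends against it
- mould: small steel base mould, 24x37x9 mm, on the bench right of the dock; bystander. Origin: centre of underside
- block: tissue cassette with a block on it, 28x40x13 mm, on the bench right of the dock; bystander. Origin: centre of underside
- dish: petri dish, 46 mm wide, 14 mm high, on the bench left of the dock; bystander. Origin: centre of underside
- empty_cassette: white slotted cassette, 28x40x6 mm, on the bench left of the dock near its back; bystander. Origin: centre of underside
Not all that is in view belongs to the job. Leave any orange look-alike of the tray alone.

How it is judged:
On the way, in this order (a step that is already met when the one before it is completed fails the run):
1. the flap is held open by a finger on its bar while the tray is still in front of it (value of joint flap above 0.18 rad and contact force between the fingers and flap above 0.3 N and x of tray in the frame of dock below -0.022 m), for 0.2 s.
2. the tray is home under the flap while a finger still holds the flap up (value of joint flap above 0.15 rad and contact force between the fingers and flap above 0.3 N and x of tray in the frame of dock above 0.0205 m), for 0.1 s.
At the end, for the whole second after the job is handed in: The tray lies flat in the dock, within 4.5 mm of its home against the back stop, at rest, with the released flap resting on it (x of tray in the frame of dock between 0.0205 and 0.029 m and angle between the x axis of tray and the x axis of dock, either way round below 0.09 rad and angle between tray's own z axis and vertical below 0.05 rad and z of tray in the frame of dock below 0.012 m and value of joint flap between 0.03 and 0.17 rad and contact force between flap and tray above 0.2 N and linear speed of tray below 0.02 m/s); the robot touches nothing.
It fails at once if the tray is lifted or tipped (z of tray in the frame of dock above 0.02 m or angle between tray's own z axis and vertical above 0.2 rad).
It fails at once if one of the small things round the dock is moved by more than 20 mm (distance of any of mould, block, dish, empty_cassette from where it was at the start of the episode above 0.02 m).
It also fails if it takes over 35 s, if anything falls off the work surface, if the arm or the gripper's body presses on something with over 40 N, if the wrist force passes 120 N, or if a joint passes its speed limit or range.

## Robot

A 6-joint arm with a two-finger parallel gripper is mounted at the origin on a cart in front of the work surface, level with it; the furniture and walls round the work are solid. World frame = base frame: x ahead of the robot, y to its left, z up, the work surface at z = 0. Lengths are in m, angles in rad, forces in N, time in s.
With the tool pointing down it reaches from about 0.275 to 0.875 m from the base axis. Payload 12.5 kg.
Tool frame: the origin (TCP) lies on the centre line of the jaws, within the pads' length; the fingertips stand r.finger_overhang ahead of it and the grasp point (between the pads) lies 3 mm ahead of it (r.finger_overhang is the distance from the TCP to the fingertips, in m); z points along the fingers, y is the direction in which the jaws open and shut (so a half turn about z gives the same grasp; the last joint's range is limited). The gripper opens to 85 mm and grips with 20 to 120 N. Pads are 22 mm wide; open, the fingers measure 114 mm over their backs; the gripper's body (76 mm by 85 mm) begins 54 mm behind the grasp point. The pads swing forward as they close: fully open they stand 13 mm farther back than shut.
Start: joints at [1.094, 0.351, 1.652, -0, 1.139, -0.085], TCP at [0.21, 0.508, 0.253] pointing down, gripper open.
Joint ranges: [-2.75, 2.75], [-0.79, 2.1], [0.01, 2.65], [-1.57, 4.71], [0.07, 3.14], [-2.87, 2.87]. Speed limits (rad/s): [2.22, 2.22, 2.79, 3.14, 3.14, 3.14].

## Interface

Orientations are given as a unit quaternion [x, y, z, w].
In Python, from cell import r, optics gives the robot as it stands. The module is installed in compiled form; this text tells all that it offers. Calls block until the motion is done:
- r.move_to(position, orientation): joint-space move of the TCP to a pose.
- r.move_linear(position, rot=None, vel=0.15): straight line of the TCP; rot=None keeps the orientation; vel is the mean speed in m/s.
- r.set_joints(angles): joint-space move.
- r.set_gripper(opening, squeeze=None): opening from 0.0 (shut) to 1.0 (fully open); squeeze is the grip in N (None keeps the last); returns when the fingers have stopped.
- r.sleep(seconds).
- r.inverse_kinematics(position, orientation): joint angles nearest the present ones, or None.
- optics.get_image(name): name is "side" or "top"; returns a dict with "pixels" (400x640x3 uint8, red, green, blue), "depth" (400x640 float32, m along the optical axis (not along the pixel's ray), 0 where there is no reading), "fx", "fy", "cx", "cy" (pixels), "camera_from_world" (4x4, takes a point from world to camera coordinates). Camera axes: x right, y down, z forward; pixel columns grow to the right and rows downward; lengths in m; the calibration is good to about 2 mm. A picture is of the moment at which its call begins.
A pose or a line that the arm cannot do raises r.PlanningError and nothing moves.
- r.hand_in(): hands the job in, once; it reports no verdict.
Readings, each from a call of its own:
- r.current_t(): time.
- r.current_q(): joint angles.
- r.current_qvel(): joint speeds.
- r.current_effort(): joint torques, N m.
- r.current_tool_pos(): TCP position.
- r.current_ee_rot(): TCP orientation.
- r.current_contact_force(): force on the tool from outside, world axes, zero at the start.
- r.current_torque(): the same for the moment, N m.
- r.current_opening(): opening from 0.0 (shut) to 1.0 (fully open).
Only numpy, scipy, OpenCV 4.12 (cv2) and the standard library are available. Lean on these libraries where they do the work, as an engineer would, in place of code of your own. Each camera call takes 0.05 s, during which the arm holds its last target. There are 200 camera calls.

## Working session

There is one attempt and no reset: what is moved stays moved. The work goes in short steps, each a Python script; the robot and the scene stay as the last script left them, time stands still between calls to the robot, and variables do not carry over. Pictures are saved under pics/ and viewed, about 8 in all and at most 12, crops included, and the job is handed in when it is done.

```bash
mkdir -p pics; cat > h.py <<'E'
import numpy as np, cv2
from cell import r, optics
def grab(name):
    im=optics.get_image(name); 
    np.savez('pics/last_'+name+'.npz',**im)
    return im
def world(im):
    d=im['depth'].astype(float); v,u=np.mgrid[:d.shape[0],:d.shape[1]]
    c=np.stack([(u-im['cx'])/im['fx']*d,(v-im['cy'])/im['fy']*d,d,np.ones_like(d)],-1)
    return (c@np.linalg.inv(im['camera_from_world']).T)[...,:3]
def proj(im,p):
    c=(im['camera_from_world']@np.r_[p,1])[:3]; return im['fx']*c[0]/c[2]+im['cx'],im['fy']*c[1]/c[2]+im['cy']
def save(im,fn): cv2.imwrite('pics/'+fn,im['pixels'][...,::-1])
E
python3 - <<'E'
from h import *
for n in('top','side'):
    im=grab(n); save(im,n+'0.png'); print(n,im['fx'],np.linalg.inv(im['camera_from_world']).round(3).tolist())
print(r.current_t(),r.finger_overhang,r.current_ee_rot(),r.current_tool_pos(),r.current_contact_force())
E
```

```text
top 505.69846482532296 [[-0.015, -0.987, 0.163, 0.416], [-0.999, 0.01, -0.03, -0.038], [0.028, -0.163, -0.986, 1.047], [0.0, 0.0, 0.0, 1.0]]
side 434.19670143235726 [[0.928, -0.187, 0.324, 0.268], [-0.373, -0.41, 0.832, -0.772], [-0.023, -0.893, -0.45, 0.442], [0.0, 0.0, 0.0, 1.0]]
0.1 0.022 [ 1.94661447e-01  9.80870351e-01 -4.99459462e-04 -1.60043024e-04] [0.20987447 0.50808445 0.25282494] [ 0.78626014 -0.05050555  0.34407362]
```

View pics/top0.png

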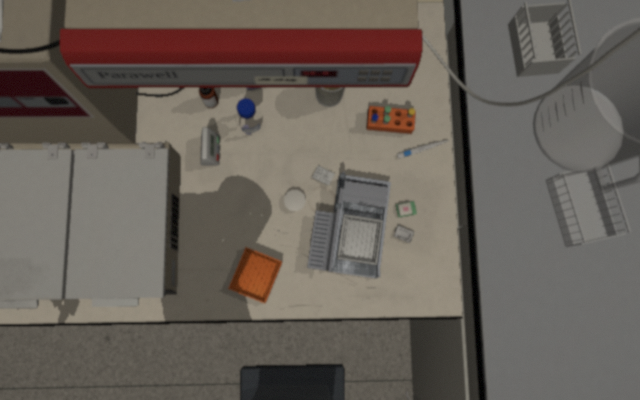

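View pics/side0.png

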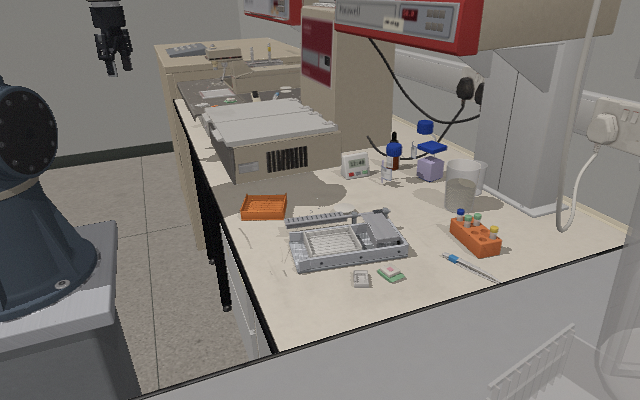

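```bash
python3 - <<'E'
from h import *
im=dict(np.load('pics/last_top.npz')); W=world(im)
a=cv2.resize(im['pixels'][150:300,270:430],None,fx=5,fy=4*1.25,interpolation=cv2.INTER_CUBIC)[:,:,::-1]
a=cv2.convertScaleAbs(a,alpha=1.5)[:600] if 0 else cv2.resize(a,(640,600))
cv2.imwrite('pics/crop.png',cv2.convertScaleAbs(a,alpha=1.5))
z=W[160:285:4,300:400:3,2]*1000
print('cols',list(range(300,400,3)))
for i,row in enumerate(z): print(160+4*i,' '.join('%3d'%t for t in row))
for p in [(160,300),(160,390),(280,300),(280,390)]: print(p,W[p].round(3))
E
```

```text
cols [300, 303, 306, 309, 312, 315, 318, 321, 324, 327, 330, 333, 336, 339, 342, 345, 348, 351, 354, 357, 360, 363, 366, 369, 372, 375, 378, 381, 384, 387, 390, 393, 396, 399]
160  -1  -4   3   0   2  -2  -2   0   0   0   0   1  -3   0   2   0   1   1   1   0   0   0  -1  -1  -1  -1   0   0  -4  -1   1  -2  -1   1
164   0   1   0   0   4  -1   0   0   0  -2   0   0   0   1  -3  -2  -2  -1   0  -4   0   0   0   1  -1  -1  -1  -1   2   0   0   0  -3   3
168  -3   0   1  -1  -1   1   4   1  -1  -1  -1  -1  -2   0  -3  -1   2  -5   2  -3   0   0  -4   2  -1   0   0   0   0   2   0   1   0   4
172   1   0   0   0  -1   2   2   4   9   4   1  -1  -4  -3  46  -2  -1   3   0   0   0  -3  -1   2  -3   0   1   0   0   0  -1  -1   0   0
176  -1  -5   0   0  -1   3   5   4   6   2   6   5  -1  34  48  43  26  32  -1   0   0  -2  -2  -1   0  -2  -1  -5   2   1   2   2  -2   0
180   1   0   0  -2   0   0   4   3   5   4  10   1   2  17  46  27  20  26  28  28  31  29  30  30  29  26 1047   0  -3  -1  -1  -2   0   0
184   0  -1   0   2   2   0   0  -3  -1   4   0   2  -4  45  46  44  43  42  42  48
[... 2997 characters left out ...]
  2
272   0   0   0   0   0   0   1  -1   0  -1  42   2   9   6   9   7   5   7   6  11   6   5   8   7   7 1047  26  -1   0   3   0   0   1  -3
276   0   1  -1   0   1  -2  -4   1   0  -3   2  -3   0  -2  -3  -1   2  -1   1   0   0   7   9   8   5   8  23   1  -3   0   2   1   1  -1
280   2   1   0   2  -1  -3   0  -2   0   4   0   0   1  -2  -1   2  -2   1   0  -3   0  -2   0   2  -1   0   1   0   1   0  -4  -4  -2  -1
284  -1  -3   3   1  -1  -1  -1  -1   0  -2  -2   0  -1   0   0  -1  -1   0   0   0  -2   2  -5   0   0  -2   0  -1   1  -2   2   2   0   0
(160, 300) [ 0.696 -0.035 -0.002]
(160, 390) [ 0.693 -0.228  0.002]
(280, 300) [ 0.442 -0.033  0.002]
(280, 390) [ 0.439 -0.219 -0.004]
```

View pics/crop.png

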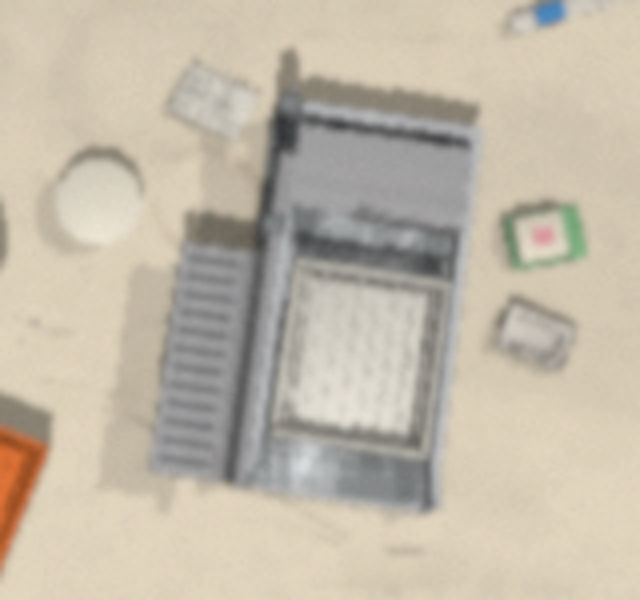

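The top view shows the dock, with the ribbed bar at px (310–332, 212–271), the tray's near wall at about row 260 and the flap at rows 184–204. Next I'll fit the dock and tray poses.

```bash
cat > fit.py <<'E'
from h import *
from scipy.optimize import differential_evolution as DE
def loc(P,p): # world->dock mm
    c,s=np.cos(p[2]),np.sin(p[2]); d=(P[:,:2]-p[:2])*1000
    return np.c_[d@[c,s],d@[-s,c],P[:,2]*1000]
def fitdock(im):
    P=world(im)[150:300,280:420].reshape(-1,3); P=P[P[:,2]<.07]
    def cost(p):
        L=loc(P,p); x,y,z=L.T; c=0
        def res(m,h): return np.minimum(abs(z[m]-h),12).sum()
        def box(a,b,e,d): return (x>a)&(x<b)&(y>e)&(y<d)
        bar=box(-123,-5,59,97)
        left=box(-160,-5,62,125)           # bar against bench around it
        c+=res(bar&left,32)+res(left&~bar,0)
        c+=res(box(20,62,-43,45),45)        # flap
        c+=res(box(-160,-123,-40,40),0)+res(box(-122,-100,-40,40),8)
        return c
    return DE(cost,[(.42,.66),(-.2,-.05),(-.3,.2)],seed=0,popsize=20,tol=1e-6)
if __name__=='__main__':
    im=dict(np.load('pics/last_top.npz')); f=fitdock(im); p=f.x; print(p,f.fun)
    P=world(im)[150:300,280:420].reshape(-1,3); L=loc(P,p); x,y,z=L.T
    m=(abs(y)<30)&(z>29)&(z<40)&(x<15); print('walls x',np.histogram(x[m],np.arange(-110,16,3)))
    for a in range(-130,-70,4):
        q=(abs(y)<30)&(x>a)&(x<a+4); print(a,np.median(z[q]).round(1),np.percentile(z[q],85).round(1))
    m=(z>30)&(z<38)&(y>55)&(x<10); print('bar',np.percentile(x[m],[1,99]),np.percentile(y[m],[1,99]))
    m=(z>40)&(x>10)&(x<70)&(y<45); print('flap',np.percentile(x[m],[2,98]),np.percentile(y[m],[1,99]))
    W=world(im); print('hood',W[60,240],W[86,240],'box',W[200,170])
    np.save('dock.npy',p)
E
python3 fit.py
```

```text
[ 0.46450988 -0.05459216 -0.28098913] 9512.655157231373
walls x (array([ 0,  0,  0,  0,  0,  0,  0,  0,  0,  0,  0,  0,  0,  0,  0,  0,  0,
        0,  0,  0,  0,  0,  0,  0,  0,  0,  0,  0,  0,  0,  0,  0,  0,  0,
        0,  0,  7, 24, 29, 29, 25]), array([-110, -107, -104, -101,  -98,  -95,  -92,  -89,  -86,  -83,  -80,
        -77,  -74,  -71,  -68,  -65,  -62,  -59,  -56,  -53,  -50,  -47,
        -44,  -41,  -38,  -35,  -32,  -29,  -26,  -23,  -20,  -17,  -14,
        -11,   -8,   -5,   -2,    1,    4,    7,   10,   13]))
  return _methods._mean(a, axis=axis, dtype=dtype,
  ret = ret.dtype.type(ret / rcount)
Traceback (most recent call last):
  File "fit.py", line 24, in <module>
    q=(abs(y)<30)&(x>a)&(x<a+4); print(a,np.median(z[q]).round(1),np.percentile(z[q],85).round(1))
                                                                  ~~~~~~~~~~~~~^^^^^^^^^
IndexError: index -1 is out of bounds for axis 0 with size 0
```

```bash
sed -i 's/,12).sum()/,12).sum()-12*m.sum()/; s/150:300,280:420/140:320,260:440/; s/\[(.42.*2)\]/[(.54,.62),(-.20,-.11),(-.2,.1)]/' fit.py; python3 fit.py
```

```text
[ 0.5708189  -0.16171393 -0.15807831] -45327.598196063984
walls x (array([ 0,  0,  0,  0,  5, 36,  0,  0,  0,  0,  0,  0,  0,  0,  0,  0,  0,
        0,  0,  0,  0,  0,  0,  0,  0,  0,  0,  0,  0,  0,  0,  0,  0,  3,
       35,  2,  0,  0,  0,  0,  0]), array([-110, -107, -104, -101,  -98,  -95,  -92,  -89,  -86,  -83,  -80,
        -77,  -74,  -71,  -68,  -65,  -62,  -59,  -56,  -53,  -50,  -47,
        -44,  -41,  -38,  -35,  -32,  -29,  -26,  -23,  -20,  -17,  -14,
        -11,   -8,   -5,   -2,    1,    4,    7,   10,   13]))
-130 -0.8 1.4
-126 -0.6 1.0
-122 7.5 9.1
-118 7.3 9.3
-114 7.6 9.2
-110 7.6 9.8
-106 7.7 9.8
-102 7.9 9.7
-98 11.0 31.9
-94 31.6 35.0
-90 19.0 21.9
-86 21.4 23.3
-82 20.3 22.2
-78 20.9 23.6
-74 21.0 22.8
bar [-121.56687156   -5.83311862] [56.49317043 96.50671076]
flap [20.15705855 61.19583391] [-42.22992994  44.12279843]
hood [0.72067789 0.04145576 0.41705233] [0.71275618 0.04949855 0.35050765] box [0.59559035 0.21485691 0.08371647]
```

```bash
cat >> h.py <<'E'
from scipy.spatial.transform import Rotation as Ro
D=np.load('dock.npy') if __import__('os').path.exists('dock.npy') else np.zeros(3)
c,s=np.cos(D[2]),np.sin(D[2]); Y=np.array([-s,c,0]); Z=np.array([0,0,-1.])
Q=Ro.from_matrix(np.c_[np.cross(Y,Z),Y,Z]).as_quat()
def T(x,y,z): # dock mm -> world TCP
    return [D[0]+(c*x-s*y)/1000, D[1]+(s*x+c*y)/1000, z/1000]
def F(): # force in dock axes
    f=r.current_contact_force(); return np.round([c*f[0]+s*f[1],-s*f[0]+c*f[1],f[2]],2)
def tcp():
    p=r.current_tool_pos(); d=np.array(p[:2])-D[:2]; return np.round([1e3*(c*d[0]+s*d[1]),1e3*(-s*d[0]+c*d[1]),1e3*p[2]],1)
E
python3 - <<'E'
from h import *
print(r.inverse_kinematics(T(-113,35,160),Q), r.inverse_kinematics(T(-31,35,42),Q), r.inverse_kinematics(T(-113,35,42),Q))
r.move_to(T(-113,35,160),Q)
print(r.current_t(),tcp(),F(),r.current_opening())
r.move_linear(T(-113,35,70),vel=.12); r.sleep(.2)
print(r.current_t(),tcp(),F())
im=grab('side'); W=world(im)
u,v=map(int,proj(im,T(-113,35,60)))
a=im['pixels'][max(v-90,0):v+90,max(u-120,0):u+120,::-1]; cv2.imwrite('pics/s1.png',cv2.resize(a,None,fx=3.2,fy=3.2,interpolation=cv2.INTER_CUBIC))
t=grab('top')
E
```

```text
[-3.28665436e-01  3.49736206e-01  1.92246347e+00 -4.44089210e-16
  8.69392976e-01 -1.74138345e+00] [-3.03658836e-01  6.65398938e-01  1.76072999e+00 -4.44089210e-16
  7.15463722e-01 -1.71637685e+00] [-3.28665436e-01  5.67884998e-01  1.97511721e+00 -4.44089210e-16
  5.98590441e-01 -1.74138345e+00]
2.5 [-112.9   35.5  160.1] [ 0.27  0.22 -0.08] 1.0028546374604388
3.6 [-112.7   35.    70.6] [-0.62  0.91 -0.33]
```

View pics/s1.png

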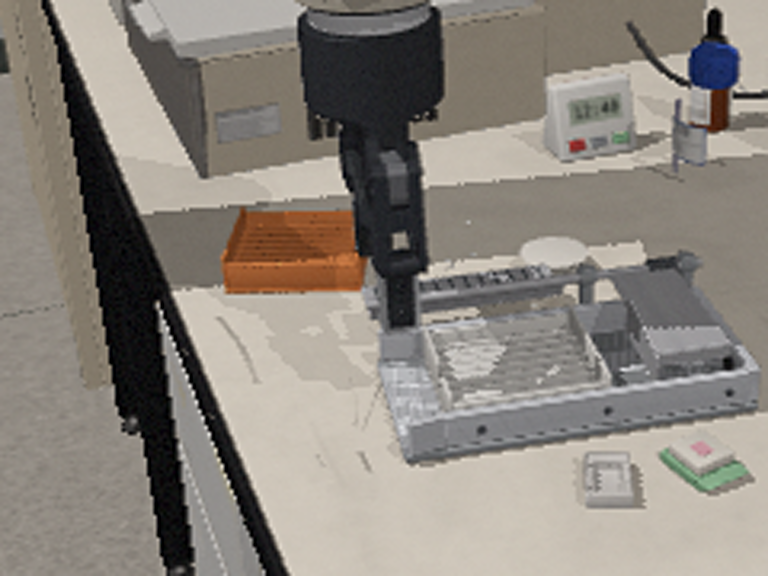

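The near (right) finger hangs over the channel just in front of the tray, with its tip at about crop px (400,325). I'll measure it from the depth image.

```bash
python3 - <<'E'
from h import *
from fit import loc
im=dict(np.load('pics/last_side.npz')); P=world(im).reshape(-1,3); ok=(im['depth'].ravel()>0)
L=loc(P,D); x,y,z=L.T
m=ok&(abs(x+113)<20)&(y>-45)&(y<10)&(z>38)&(z<75)
print(m.sum(), 'x',np.percentile(x[m],[3,50,97]).round(1),'y',np.percentile(y[m],[3,50,97]).round(1),'zmin',np.percentile(z[m],[1,3,10]).round(1))
h=np.histogram(z[m],np.arange(38,76,2)); print(h)
E
```

```text
71 x [-123.6 -113.7 -102.3] y [-23.  -16.3 -10.8] zmin [61.3 61.9 63.2]
(array([ 0,  0,  0,  0,  0,  0,  0,  0,  0,  0,  0,  3,  8, 11,  5, 11, 12,
       18]), array([38, 40, 42, 44, 46, 48, 50, 52, 54, 56, 58, 60, 62, 64, 66, 68, 70,
       72, 74]))
```

```bash
python3 - <<'E'
from h import *
r.move_linear(T(-113,35,46),vel=.08)
f0=F(); print(r.current_t(),tcp(),f0)
for z in (42,39,36,33,30.5):
    r.move_linear(T(-113,35,z),vel=.04); r.sleep(.05); print(r.current_t(),tcp(),F())
    if F()[2]>30: break
im=grab('side'); u,v=map(int,proj(im,T(-60,35,30)))
a=im['pixels'][max(v-80,0):v+80,max(u-110,0):u+110,::-1]; cv2.imwrite('pics/s2.png',cv2.resize(a,None,fx=3.5,fy=3.5,interpolation=cv2.INTER_CUBIC))
t=grab('top')
from fit import loc
L=loc(world(t).reshape(-1,3),D); x,y,z=L.T
m=(x>25)&(x<58)&(abs(y)<40)&(z>35); k=np.polyfit(y[m],z[m],1); print('flap angle',-np.arctan(k[0]))
E
```

```text
4.15 [-113.2   35.    45.7] [-0.13 -0.16  0.35]
4.45 [-112.9   35.    42.1] [ 0.04  0.09 -0.4 ]
4.75 [-112.6   34.8   39.3] [ 0.39 -1.1   5.76]
5.05 [-112.3   34.6   36.5] [-0.21 -3.43  6.74]
5.35 [-112.1   34.6   33.6] [-0.09 -3.18  9.96]
5.65 [-112.    34.7   31.1] [ 0.55 -1.79  8.62]
flap angle 0.3121916700080469
```

View pics/s2.png

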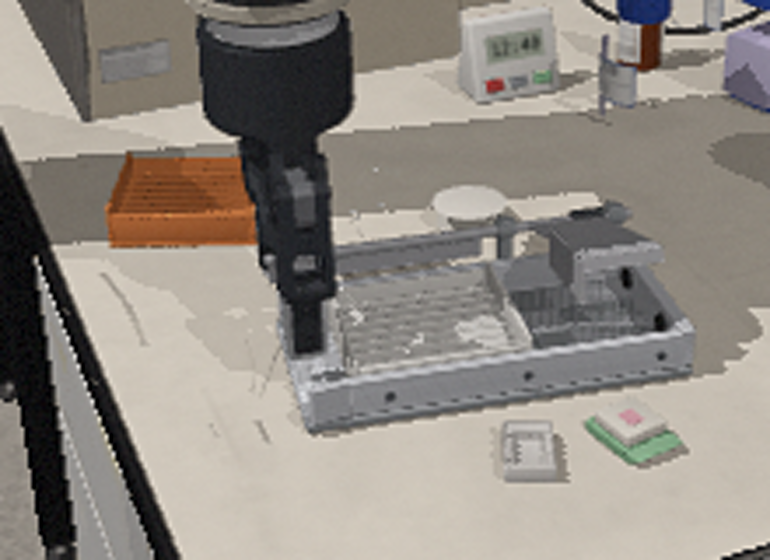

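The flap stands open at about 0.31 rad with the tray still in front. I'll press a little further, then push.

```bash
cat > push.py <<'E'
from h import *
from fit import loc
def tray(n):
    t=grab('top'); L=loc(world(t).reshape(-1,3),D); x,y,z=L.T
    m=(x>25)&(x<58)&(abs(y)<40)&(z>35); k=np.polyfit(y[m],z[m],1)
    return 'flap %.3f'%-np.arctan(k[0])
E
python3 - <<'E'
from push import *
r.move_linear(T(-113,35,28),vel=.04); r.sleep(.3); print(r.current_t(),tcp(),F(),tray(0))
for x in (-104,-96,-80,-60,-45,-38):
    r.move_linear(T(x,35,28),vel=.04); print(r.current_t(),tcp(),F())
    if F()[0]<-25: print('high');break
print(tray(0))
E
```

```text
6.3 [-111.9   34.8   28.7] [ 0.5  -1.39  9.59] flap 0.372
6.725 [-103.9   35.2   28.2] [-0.87  2.87  5.5 ]
7.075 [-96.2  35.3  28.1] [-1.43  2.25  5.83]
7.625 [-80.2  35.3  28. ] [-1.07  2.82  5.03]
8.275 [-60.3  35.4  28. ] [-2.37  3.85  3.59]
8.8 [-45.2  35.4  28. ] [-3.28  2.6   4.78]
9.125 [-38.2  35.4  28. ] [-2.56  2.9   4.65]
flap 0.388
```

```bash
python3 - <<'E'
from push import *
x=-38
while x>-60 and x<-24:
    x+=1; r.move_linear(T(x,35,28),vel=.02); r.sleep(.1); f=F(); print(x,r.current_t(),tcp(),f)
    if f[0]<-11: break
r.sleep(.2); print(tray(0))
im=grab('side'); u,v=map(int,proj(im,T(-10,35,30)))
a=im['pixels'][max(v-80,0):v+80,max(u-110,0):u+110,::-1]; cv2.imwrite('pics/s3.png',cv2.resize(a,None,fx=3.5,fy=3.5,interpolation=cv2.INTER_CUBIC))
E
```

```text
-37 9.525 [-37.6  35.3  28. ] [-3.91  3.07  6.44]
-36 9.875 [-36.8  35.3  27.9] [-5.39  2.51  6.31]
-35 10.225 [-35.8  35.3  27.9] [-3.84  3.16  5.27]
-34 10.575 [-34.9  35.3  27.8] [-5.31  1.87  4.76]
-33 10.925 [-33.8  35.3  27.9] [-4.69  2.65  5.  ]
-32 11.275 [-32.8  35.3  27.8] [-3.75  2.94  5.83]
-31 11.625 [-31.8  35.3  27.9] [-4.3   2.67  5.31]
-30 11.975 [-30.8  35.3  27.9] [-4.77  2.39  5.66]
-29 12.325 [-30.1  35.3  27.8] [-5.94  2.26  6.22]
-28 12.675 [-29.9  35.4  27.7] [-10.28   3.53   9.54]
-27 13.025 [-29.8  35.4  27.6] [-14.37   2.21  12.75]
flap 0.059
```

View pics/s3.png

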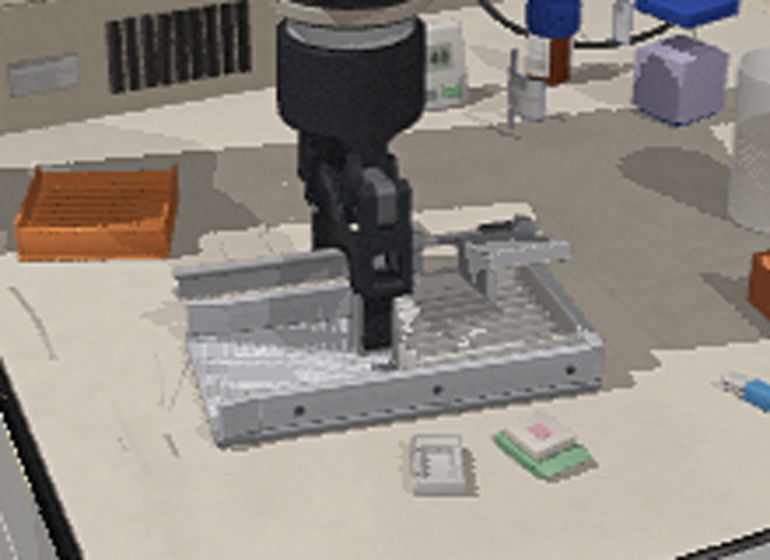

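The tray is against the stop: the tool stalled at -29.8 with 14 N, and the flap is still visibly open. The 0.059 fit is spoiled by the gripper covering the flap. Releasing now.

```bash
python3 - <<'E'
from push import *
r.move_linear(T(-36,35,28),vel=.03); print(tcp(),F())
r.move_linear(T(-36,35,50),vel=.04); print(tcp(),F())
r.move_linear(T(-60,35,170),vel=.15)
r.move_to(T(-180,90,220),Q); r.sleep(.3); print(r.current_t(),tcp(),F(),tray(0))
t=dict(np.load('pics/last_top.npz')); L=loc(world(t).reshape(-1,3),D); x,y,z=L.T
m=(abs(y)<30)&(z>30)&(z<38)&(x<15)&(x>-60); print('near wall',m.sum(),np.percentile(x[m],[5,50,95]),np.polyfit(y[m],x[m],1))
i=t['pixels'][140:300,260:430,::-1]; cv2.imwrite('pics/t4.png',cv2.resize(i,None,fx=3.5,fy=3.5,interpolation=cv2.INTER_CUBIC))
im=grab('side'); u,v=map(int,proj(im,T(0,20,30)))
a=im['pixels'][max(v-70,0):v+70,max(u-100,0):u+100,::-1]; cv2.imwrite('pics/s4.png',cv2.resize(a,None,fx=3.8,fy=3.8,interpolation=cv2.INTER_CUBIC))
E
```

```text
[-35.1  35.1  28.6] [1.   2.78 5.4 ]
[-36.2  34.9  49.9] [-1.26 -0.    0.84]
16.3583 [-179.7   89.8  219.5] [-0.76  0.56  0.43] flap 0.103
near wall 35 [-22.16956546 -20.71279814 -18.83880353] [ -0.03586796 -20.50609109]
```

View pics/s4.png

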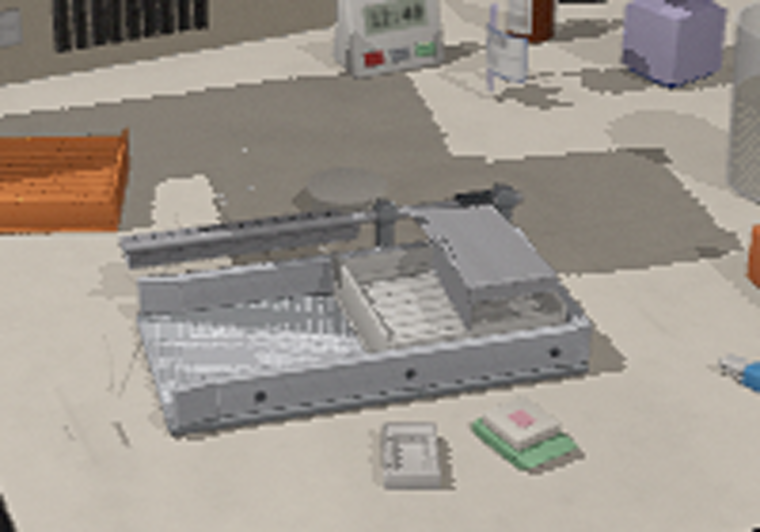

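View pics/t4.png

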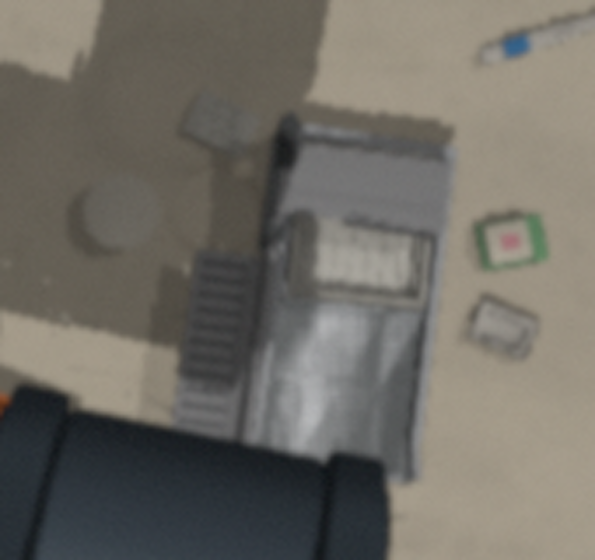

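```bash
python3 -c "
from h import *
r.hand_in(); print(r.current_t())"
```

```text
the job is handed in; nothing more can be done
the job is handed in; nothing more can be done
```

I pressed the bar with the left fingertip, pushed the tray home with the right one, then let go of the bar, moved clear and handed the job in. The last robot time I read was about 16.4 s; the limit is 35 s. The hand-in gave no verdict.

- **Flap held open:** before pushing, I measured the flap at about 0.37 rad with the tray still in front of it. It read 0.39 rad on the way.
- **Tray home:** the tool stalled with 14 N of push force, so the tray was against the back stop. The flap was still visibly open in the side image at that moment. The angle fit then read 0.059 rad, which I discarded because the gripper hid the flap from the top camera.
- **After release:** the flap rests at about 0.10 rad, as expected on the home tray. The near wall puts the tray at about x = +23 mm in the dock, against a home of +25 mm and a limit of 20.5 mm.
- **Tray angle:** the tray is slightly turned, by about 0.036 rad (limit 0.09). This probably comes from pushing right of centre and explains the 2 mm short of home.
- **Small things:** in the last pictures the mould, block, dish and empty cassette look unmoved. I checked them by eye only.

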